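Close up the bar box

ROBOT

A 7-joint arm with a two-finger parallel gripper is mounted at the origin on the work surface. World frame = base frame: x ahead of the robot, y to its left, z up, the work surface at z = 0. Lengths are in mm, angles in rad, forces in N, time in s.
With the tool pointing down it reaches from about 400 to 875 mm from the base axis. Payload 4.4 kg.
Tool frame: the origin (TCP) lies midway between the tips of the shut fingers; the grasp point (between the pads) lies 19 mm behind it (ctrl.pinch_z is the distance from the TCP to the grasp point, in mm); z points along the fingers, y is the line along which they close (so a half turn about z gives the same grasp; the last joint's range is limited). The gripper opens to 85 mm and grips with 20 to 120 N. Pads are 22 mm wide; open, the fingers measure 114 mm over their backs; the gripper's body (76 mm by 85 mm) begins 54 mm behind the grasp point. The pads swing forward as they close: fully open they stand 13 mm farther back than shut.
Start: joints at [1.195, 0.628, 0.038, 1.517, -0.027, 0.996, -0.02], TCP at [198.192, -619.062, 231.313] pointing down, gripper open.
Joint ranges: [-3.06, 3.06], [-0.37, 2.12], [-1.25, 1.32], [0.18, 2.47], [-1.1, 4.24], [0.23, 1.98], [-2.94, 2.94]. Speed limits (rad/s): [2.57, 2.57, 3.14, 3.14, 3.14, 3.14, 3.14].

INTERFACE

Orientations are given as [roll, pitch, yaw] about the fixed x, y, z axes, in that order (R = Rz(yaw) Ry(pitch) Rx(roll)).
In Python, from cell import read_state, cams, order, ctrl gives the robot as it stands.
- The arm moves only by the tool move_arm, never from a script. Its argument "targets" is text: rows parted by semicolons, each of 7 numbers parted by spaces: the gripper's target within -1 to 1 (fully open at 1, half-way at 0, shut at -1), then the shift along the tool's x, y, z in cm, then the turn, a rotation vector about the tool's x, y, z in degrees. A call has 1 to 5 rows; each row shifts and turns the commanded pose from where the row before left it, along the tool's axes as they then stand; what a row does not reach is not made up. A row lasts 1/12 s, in which the tool goes at most 41.7 mm and 7.16 degrees, less where a joint would pass 70% of its speed; a pose out of reach is approached as far as the arm can. A call with a gripper value outside its range is refused whole. The fingers move at their own pace and stop on an object; the grip force is fixed at half the most. Time passes only in rows, so rows that do not move let the fingers close. It gives the time, the measured TCP pose, the force, the opening and the grip force at its end, in the units of the state.
- read_state(): the state, without advancing time (a new reading comes with each control period).
- cams.get_image(name): name is "scene" or "top"; returns a dict with "color" (384x512x3 uint8, red, green, blue), "fovy" (degrees; the focal length in pixels is half the picture's height over the tangent of half this angle, whatever the lens; pixels are square), "cx", "cy" (the principal point, pixels), "k1" (the pictures are not rectified: a ray, as slopes to the right and down, at radius r is drawn at 1 + k1 r^2 times it, then the intrinsics apply), "rvec" (rotation vector, rad) and "tvec" (3), from world to camera coordinates, as OpenCV has them. Camera axes: x right, y down, z forward; pixel columns grow to the right and rows downward; lengths in mm; the calibration is good to about 2 mm. A picture is of the moment at which its call begins. There is no depth.
- order.finish_job(): hands the job in; it is judged then, once.
The state is a dict: "clock": time; "qpos": joint angles; "qd": joint speeds; "tau": joint torques, N m; "eef_pos": TCP position; "tool_rot": TCP orientation; "force": force on the tool from outside, world axes, zero at the start; "torque": the same for the moment, N m; "width": finger opening in mm; "gripper_force": force on a finger pad.
Only numpy, scipy, OpenCV 4.12 (cv2) and the standard library are available. Lean on these libraries where they do the work, as an engineer would, in place of code of your own. Each camera call takes 0.05 s, during which the arm holds its last target. There are 200 camera calls.

TASK

The bar box on the ledge has been left open. With the fingertips only, push its drawer fully home first, and then push its raised lid down until it is fully shut, gently and without slamming it. Pinch, lift and carry nothing, open neither of them any further, and do not touch the opener lying in the box, the decanter, the tumbler or the lamp's dimmer knob.

Things in the scene. Friction and masses are not known exactly. Their poses are not given: they have to be found in the camera images.
- barbox: Wooden bar box fixed to the ledge, 160 (its x) by 220 (its y) by 85 mm high without the lid. Origin: centre of its underside, on the ledge. Its x axis points from the drawer front to the hinge side (away from the robot), its z up. Lower half: a drawer that slides out along the box's -x. Upper half: an open-topped compartment with walls 8 mm thick, its floor 56 mm above the ledge, closed by the lid.
- drawer (a joint): How far the drawer stands out, m: 0 is fully home, it grows as the drawer comes out along the box's -x. It stops at 0 against soft felt; about 2 N of friction plus light damping (4 N per m/s), no spring.
- drawer_pull (a point): Centre of the flat outer face of the drawer's pull, a solid dark wooden block 100 mm wide (box y), 20 mm high, standing 18 mm out from the drawer front; 30 mm above the ledge. With the drawer home it lies 110 mm from the box's origin along the box's -x. The drawer front itself is 12 mm thick, spans 8 to 50 mm above the ledge and, when home, lies against the box's front face.
- lid (a joint): Lid angle, rad: 0 is shut (lid level on the box), it grows as the lid opens upward about the hinge. A stiff friction hinge (about 0.35 N m) holds the lid where it is left; the lid weighs 220 g. It stops at 0 against soft felt.
- lid_hinge (a point): Middle of the hinge line, which runs along the box's y: 80 mm along the box's +x from its origin, 85 mm above the ledge, at the underside of the lid. Its axes are the box's.
- lid_edge (a point): Middle of the lid's free edge, on its outer (upper) face. The lid is a pale flat wooden board without a handle, 166 mm from hinge to free edge, 224 mm wide, 8 mm thick. Shut, its outer face is 93 mm above the ledge.
- opener: Flat stainless bottle opener, about 110 by 38 by 6 mm, lying loose on the floor of the box's upper compartment. Origin: near its middle, on its underside. Not to be touched.
- decanter: Empty glass decanter with a round glass stopper, 104 mm across, 213 mm tall, loose on the ledge at one side of the box. Origin: centre of its underside, z up. Not to be disturbed.
- tumbler: Charcoal ceramic tumbler, 80 mm across the rim, 95 mm tall, loose on the ledge at the other side of the box. Origin: centre of its underside, z up. Not to be disturbed.
- dimmer: The picture lamp's brass dimmer knob, not to be touched. Origin: on its axis, at the foot of the knob; the knob is about 44 mm across, on a white base on the ledge at the box's right (-y), in front of and beyond the vessel on that side.

How it is judged:
By the outcome, as a careful person would: the job done as asked, in the order asked, and still so for the second after the job is handed in, with the robot touching nothing.
It also fails if it takes over 54 s, if anything falls off the work surface, if the arm or the gripper's body presses on something with over 40 N, if the wrist force passes 120 N, or if a joint passes its speed limit or range.

## Working session

There is one attempt and no reset: what is moved stays moved. The work goes in short steps, Python scripts to look and compute and a tool call to move; the robot and the scene stay as the last step left them, time stands still between calls to the robot, and variables do not carry over. Pictures are saved under pics/ and viewed, at most 10 in all, crops included, and the job is handed in when it is done.

Besides the shell and the picture viewer there is one more tool, called after "Call:" by a JSON object that holds its "op" and its "data". move_arm: Moves the arm, as the interface text tells. Its arguments: {"type":"object","properties":{"targets":{"type":"string"}},"required":["targets"]}

```bash
mkdir -p pics; ls; python3 - <<'E'
from cell import read_state,cams
import cv2
s=read_state();print({k:s[k] for k in('clock','eef_pos','tool_rot','force','width')})
for n in('scene','top'):
    d=cams.get_image(n);cv2.imwrite(f'pics/{n}0.png',d['color'][:,:,::-1])
    print(n,{k:v for k,v in d.items() if k!='color'})
E
```

```text
pics
{'clock': 0.0, 'eef_pos': array([ 197.99561062, -618.4443648 ,  230.36888123]), 'tool_rot': array([-3.13965803e+00,  2.64156196e-05,  3.09800060e-01]), 'force': array([0.2314654 , 0.97773422, 1.13989363]), 'width': 85.88714253968186}
scene {'fovy': 48.12870764128275, 'cx': 251.66851238103638, 'cy': 188.65258642430476, 'k1': -0.15346133565509512, 'rvec': array([ 0.7937289 ,  2.52853521, -1.16566643]), 'tvec': array([ 493.07672223, -190.58002666, 1451.7447504 ])}
top {'fovy': 46.276959411709754, 'cx': 244.14458777375458, 'cy': 186.71254627907567, 'k1': -0.0322589239816417, 'rvec': array([ 2.10474645, -2.12512232,  0.16283031]), 'tvec': array([ 57.75261241, 641.40648066, 969.01189233])}
```

View pics/scene0.png

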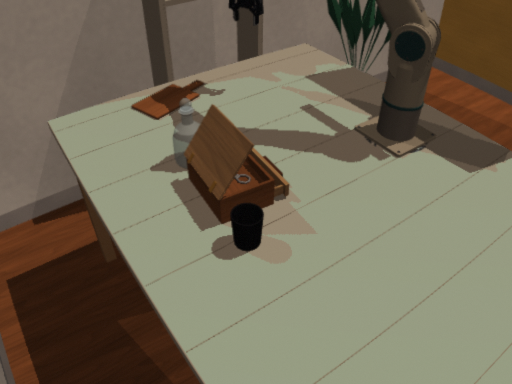

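View pics/top0.png

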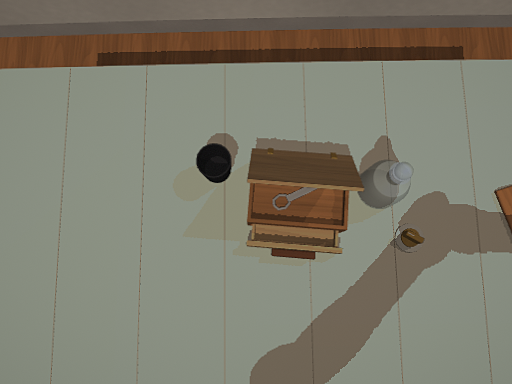

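The scene view shows the box at about (235,175) with its lid raised, the decanter behind at (187,140) and the tumbler at (247,227). In the top view the drawer front runs along (248,245)-(342,250), the pull is at (293,254), the lid's free edge is at (250..362,187), the tumbler at (213,160), the decanter at (385,183) and the dimmer at (410,238).

```bash
cat > h.py <<'E'
import numpy as np,cv2
from cell import read_state,cams
def cam(d):
    f=d['color'].shape[0]/2/np.tan(np.radians(d['fovy']/2))
    K=np.array([[f,0,d['cx']],[0,f,d['cy']],[0,0,1.]]);D=np.array([d['k1'],0,0,0,0.])
    return K,D,cv2.Rodrigues(d['rvec'])[0],d['tvec']
def ray(d,p):
    K,D,R,t=cam(d)
    u=cv2.undistortPoints(np.array(p,float).reshape(-1,1,2),K,D).reshape(-1,2)
    return -R.T@t,np.c_[u,np.ones(len(u))]@R
def plane(d,p,z):
    o,v=ray(d,p);return o+v*((z-o[2])/v[:,2:])
def tri(d1,p1,d2,p2):
    o1,v1=ray(d1,p1);o2,v2=ray(d2,p2);out=[]
    for a,b in zip(v1,v2):
        s=np.linalg.lstsq(np.c_[a,-b],o2-o1,rcond=None)[0];A=o1+s[0]*a;B=o2+s[1]*b
        out.append(np.r_[(A+B)/2,np.linalg.norm(A-B)])
    return np.array(out)
def proj(d,P):
    K,D,R,t=cam(d);return cv2.projectPoints(np.array(P,float),d['rvec'],np.array(t),K,D)[0].reshape(-1,2)
E
python3 - <<'E'
import cv2
a=cv2.imread('pics/top0.png')[130:270,190:440];b=cv2.imread('pics/scene0.png')[95:255,160:310]
cv2.imwrite('pics/t1.png',cv2.convertScaleAbs(cv2.resize(a,None,fx=3.2,fy=3.2,interpolation=2),alpha=1.5))
cv2.imwrite('pics/s1.png',cv2.convertScaleAbs(cv2.resize(b,None,fx=3.5,fy=3.5,interpolation=2),alpha=1.5))
E
```

```text
(no output)
```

View pics/t1.png

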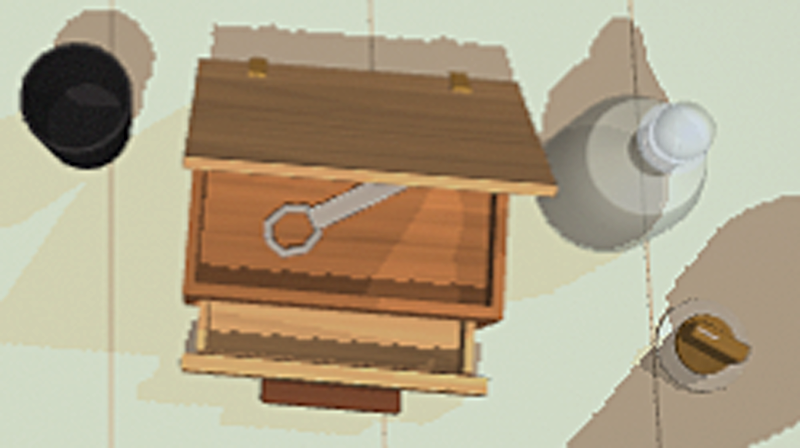

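View pics/s1.png

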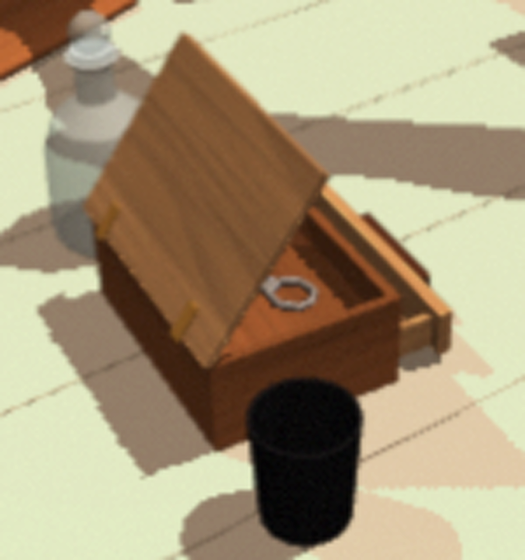

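The top crop shows these edges:
- box front top edge: (184,302)-(499,322)
- drawer front's outer top edge: (181,370)-(486,394)
- pull's outer edge: (261,403)-(400,413)
- lid's outer free edge: (186,156)-(556,183)

In the scene crop the lid's free corners are at (183,37) and (326,180).

```bash
python3 - <<'E'
from h import *
np.set_printoptions(precision=1,suppress=True)
t=cams.get_image('top');s=cams.get_image('scene')
T=lambda p:(np.array(p,float)+.5)/3.2-.5+[190,130]
S=lambda p:(np.array(p,float)+.5)/3.5-.5+[160,95]
bf=plane(t,T([(184,302),(499,322)]),85);df=plane(t,T([(181,370),(486,394)]),50);pf=plane(t,T([(261,403),(400,413)]),40)
print('boxfront',bf,'drawer',df,'pull',pf,sep='\n')
y=bf[0]-bf[1];y/=np.linalg.norm(y);x=np.array([y[1],-y[0],0])
print('yaw',np.degrees(np.arctan2(x[1],x[0])),'yaw drawer',np.degrees(np.arctan2(*(df[1]-df[0])[[0,1]])))
o=bf.mean(0)+80*x;o[2]=0;print('origin',o)
L=tri(t,T([(186,156),(556,183)]),s,S([(326,180),(183,37)]));print('lid',L)
h=o+80*x;h[2]=85
for q in list(L)+[L.mean(0)]:
    d=q[:3]-h;print('rel hinge x,y,z',d@x,d@y,d[2])
print('pull rel',(pf.mean(0)-o)@x,(df.mean(0)-o)@x, 'pull y',(pf.mean(0)-o)@y)
# tumbler rim, decanter stopper, dimmer
print('tumbler',plane(t,T([(76,95)]),95),'stopper',plane(t,T([(682,132)]),195),'dim',plane(t,T([(708,345)]),30))
E
```

```text
boxfront
[[ 553.8   44.9   85. ]
 [ 537.9 -169.6   85. ]]
drawer
[[ 509.3   48.1   50. ]
 [ 490.5 -165.2   50. ]]
pull
[[ 486.    -8.1   40. ]
 [ 478.2 -106.    40. ]]
yaw -4.237176627640593 yaw drawer -174.9865030744878
origin [625.6 -68.3   0. ]
lid [[ 627.1   41.6  219.4    4.4]
 [ 607.9 -179.4  221.     3.6]]
rel hinge x,y,z -86.6381816175362 109.74914580457452 134.41255848557728
rel hinge x,y,z -89.5233272387119 -112.0666857042552 136.00044301827006
rel hinge x,y,z -88.08075442812404 -1.1587699498403456 135.20650075192367
pull rel -143.96959492934755 -126.12174044561283 pull y 0.5937042390465855
tumbler [[698.3 118.9  95. ]] stopper [[ 645.1 -266.4  195. ]] dim [[ 524.2 -329.3   30. ]]
```

Call:
{"op": "move_arm", "data": {"targets": "-1 0 0 0 0 0 5.6; -1 0 0 0 0 0 5.6; -1 0 0 0 0 0 5.6; -1 0 0 0 0 0 5.6; -1 0 -1 0 0 0 0"}}

```text
clock: 0.62
eef_pos: [198.5, -610.4, 230.9]
tool_rot: [3.14, 0.001, -0.086]
force: [0.4, 0.0, 1.0]
width: 25.5
gripper_force: 0.0
```

Call:
{"op": "move_arm", "data": {"targets": "-1 1.1 -3.2 0 0 0 0; -1 1.1 -3.2 0 0 0 0; -1 1.1 -3.2 0 0 0 0; -1 1.1 -3.2 0 0 0 0; -1 1.1 -3.2 0 0 0 0"}}

```text
clock: 1.03
eef_pos: [267.1, -452.5, 231.2]
tool_rot: [-3.141, -0.0, -0.081]
force: [1.5, 0.8, -0.4]
width: -0.1
gripper_force: 0.0
```

Call:
{"op": "move_arm", "data": {"targets": "-1 1.1 -3.2 0 0 0 0; -1 1.1 -3.2 0 0 0 0; -1 1.1 -3.2 0 0 0 0; -1 1.1 -3.2 0 0 0 0; -1 1.1 -3.2 0 0 0 0"}}

```text
clock: 1.45
eef_pos: [334.9, -297.5, 231.4]
tool_rot: [3.142, -0.0, -0.081]
force: [0.8, -0.8, -0.4]
width: 0.3
gripper_force: 0.0
```

Call:
{"op": "move_arm", "data": {"targets": "-1 1.2 -3.1 0 0 0 0; -1 1.2 -3.1 0 0 0 0; -1 1.2 -3.1 0 0 0 0; -1 1.2 -3.1 0 0 0 0; -1 1.2 -3.1 0 0 0 0"}}

```text
clock: 1.87
eef_pos: [407.4, -147.9, 231.5]
tool_rot: [3.142, -0.0, -0.081]
force: [0.6, -0.7, -0.2]
width: 0.0
gripper_force: 0.0
```

Call:
{"op": "move_arm", "data": {"targets": "-1 1.2 -3.1 0 0 0 0; -1 1.2 -3.1 0 0 0 0; -1 1 -3.1 0 0 0 0; -1 0 0 2 0 0 0; -1 0 0 3 0 0 0"}}

```text
clock: 2.28
eef_pos: [451.8, -57.1, 182.7]
tool_rot: [-3.141, -0.007, -0.076]
force: [-0.4, -0.4, 0.4]
width: -0.2
gripper_force: 0.0
```

Call:
{"op": "move_arm", "data": {"targets": "-1 0 0 3 0 0 0; -1 0 0 3 0 0 0; -1 0 0 3 0 0 0; -1 0 0 2 0 0 0; -1 0 0 0 0 0 0"}}

```text
clock: 2.7
eef_pos: [445.9, -59.2, 68.2]
tool_rot: [-3.142, 0.007, -0.081]
force: [-0.9, -0.4, 0.9]
width: -0.1
gripper_force: 0.0
```

```bash
python3 - <<'E'
from h import *
d=cams.get_image('top');s=cams.get_image('scene')
a=cv2.resize(d['color'][130:290,190:440],None,fx=2.4,fy=2.4);b=cv2.resize(s['color'][70:270,150:330],None,fx=1.92,fy=1.92)
cv2.imwrite('pics/c2.png',cv2.convertScaleAbs(np.hstack([a[:384],b[:384,:]])[...,::-1],alpha=1.5))
st=read_state();print(st['eef_pos'],st['tool_rot'],st['force'])
E
```

```text
[448.1090828  -59.5295745   71.18016808] [ 3.14157107e+00  1.40843492e-03 -8.13044359e-02] [-1.13211642 -0.80000483 -0.20806174]
```

View pics/c2.png

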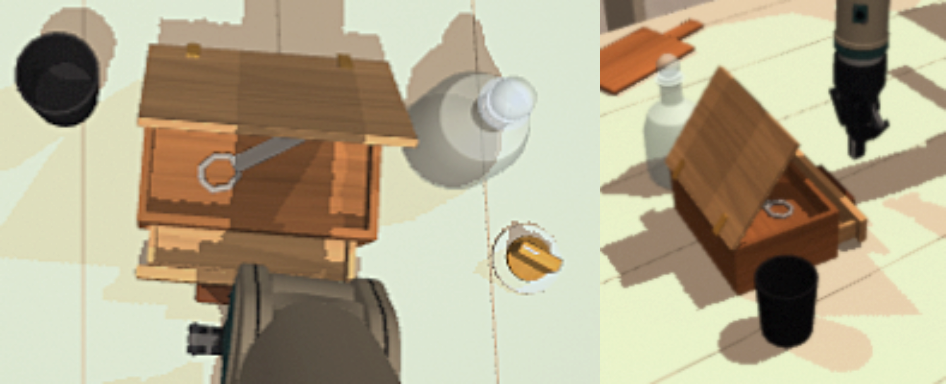

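The picture shows the shut fingers standing in front of the drawer pull, clear of the box. Next I lower to pull height and push along the box's x axis.

Call:
{"op": "move_arm", "data": {"targets": "-1 0 0 1.5 0 0 0; -1 0 0 1.5 0 0 0; -1 0 0 1.4 0 0 0; -1 0 0 0 0 0 0; -1 0 0 0 0 0 0"}}

```text
clock: 3.22
eef_pos: [450.4, -59.4, 34.9]
tool_rot: [-3.141, 0.003, -0.082]
force: [-0.1, 0.5, -0.1]
width: 0.2
gripper_force: 0.0
```

Call:
{"op": "move_arm", "data": {"targets": "-1 0.6 0 0 0 0 0; -1 0.6 0 0 0 0 0; -1 0.6 0 0 0 0 0; -1 0.6 0 0 0 0 0; -1 0.6 0 0 0 0 0"}}

```text
clock: 3.63
eef_pos: [479.2, -61.9, 33.9]
tool_rot: [-3.14, 0.007, -0.082]
force: [-2.0, 0.6, 1.9]
width: -0.0
gripper_force: 1.2
```

Call:
{"op": "move_arm", "data": {"targets": "-1 -1 0 0 0 0 0; -1 -0.6 0 0 0 0 0; -1 0 0 0.8 0 0 0; -1 0 0 0 0 0 0; -1 0.6 0 0 0 0 0"}}

```text
clock: 4.05
eef_pos: [468.0, -60.9, 25.0]
tool_rot: [-3.14, 0.008, -0.082]
force: [-0.2, 0.1, 0.3]
width: -0.1
gripper_force: 0.0
```

Call:
{"op": "move_arm", "data": {"targets": "-1 0.6 0 0 0 0 0; -1 0.6 0 0 0 0 0; -1 0.6 0 0 0 0 0; -1 0.5 0 0 0 0 0; -1 0.5 0 0 0 0 0"}}

```text
clock: 4.47
eef_pos: [497.3, -63.4, 25.5]
tool_rot: [-3.141, 0.006, -0.082]
force: [-1.9, -0.2, 1.9]
width: -0.1
gripper_force: 1.1
```

Call:
{"op": "move_arm", "data": {"targets": "-1 0.3 0 0 0 0 0; -1 0.3 0 0 0 0 0; -1 0.2 0 0 0 0 0; -1 0.2 0 0 0 0 0; -1 0 0 0 0 0 0"}}

```text
clock: 4.88
eef_pos: [507.0, -64.1, 25.4]
tool_rot: [-3.141, 0.006, -0.082]
force: [-2.1, -0.5, 0.8]
width: -0.1
gripper_force: 1.0
```

Call:
{"op": "move_arm", "data": {"targets": "-1 0.2 0 0 0 0 0; -1 0.2 0 0 0 0 0; -1 0.1 0 0 0 0 0; -1 0 0 0 0 0 0"}}

```text
clock: 5.22
eef_pos: [507.0, -64.0, 25.1]
tool_rot: [-3.14, 0.015, -0.082]
force: [-10.8, -0.5, 8.5]
width: 0.4
gripper_force: 5.1
```

Home against the felt at x = 507. I press a little more, then back away and look.

Call:
{"op": "move_arm", "data": {"targets": "-1 0.2 0 0 0 0 0; -1 0.1 0 0 0 0 0; -1 0 0 0 0 0 0; -1 0 0 0 0 0 0"}}

```text
clock: 5.55
eef_pos: [507.0, -64.0, 24.9]
tool_rot: [-3.139, 0.021, -0.082]
force: [-16.2, -0.6, 11.4]
width: 0.1
gripper_force: 7.4
```

Call:
{"op": "move_arm", "data": {"targets": "-1 -0.8 0 0 0 0 0; -1 -2 0 0 0 0 0; -1 -3 0 0 0 0 0; -1 -2 0 -3 0 0 0; -1 0 0 -3 0 0 0"}}

```text
clock: 5.97
eef_pos: [431.3, -57.5, 84.9]
tool_rot: [-3.139, 0.015, -0.082]
force: [0.7, 0.4, 0.3]
width: 0.0
gripper_force: 0.0
```

Call:
{"op": "move_arm", "data": {"targets": "-1 0 0 -3 0 0 0; -1 0 0 -3 0 0 0; -1 0 0 -3 0 0 0; -1 0 0 -3 0 0 0; -1 0 0 -3 0 0 0"}}

```text
clock: 6.38
eef_pos: [439.5, -58.4, 237.8]
tool_rot: [-3.14, 0.002, -0.081]
force: [0.2, 0.2, -0.3]
width: 0.3
gripper_force: 0.0
```

Call:
{"op": "move_arm", "data": {"targets": "-1 0 -0.5 -3 0 0 0; -1 1 0 0 0 0 0; -1 3 0 0 0 0 0; -1 3 0 0 0 0 0; -1 3 0 0 0 0 0"}}

```text
clock: 6.8
eef_pos: [541.1, -61.3, 265.8]
tool_rot: [-3.14, 0.002, -0.08]
force: [0.8, 0.5, 0.3]
width: -0.5
gripper_force: 0.0
```

Call:
{"op": "move_arm", "data": {"targets": "-1 3 0 0 0 0 0; -1 3 0 0 0 0 0; -1 3 0 0 0 0 0; -1 0.5 0 0 0 0 0; -1 0 0 0 0 0 0"}}

```text
clock: 7.22
eef_pos: [635.5, -69.3, 263.5]
tool_rot: [-3.14, 0.004, -0.08]
force: [-0.3, -0.0, 0.2]
width: -0.4
gripper_force: 0.0
```

```bash
python3 - <<'E'
from h import *
d=cams.get_image('top');s=cams.get_image('scene')
a=cv2.resize(d['color'][130:290,215:390],None,fx=2.2,fy=2.2);b=cv2.resize(s['color'][70:246,150:330],None,fx=2,fy=2)
cv2.imwrite('pics/c3.png',cv2.convertScaleAbs(np.hstack([a[:352],b[:352,:]])[...,::-1],alpha=1.5))
st=read_state();print(st['eef_pos'],st['tool_rot'],st['force'])
E
```

```text
[632.79207025 -69.46298576 264.09421218] [-3.14027938  0.00647614 -0.08130276] [ 0.31375272 -0.2735274  -0.05789763]
```

View pics/c3.png

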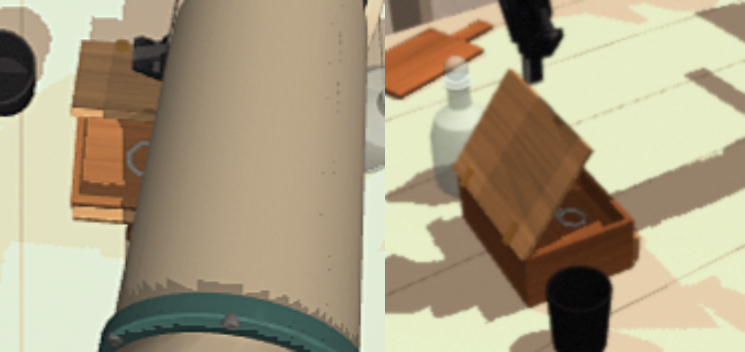

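The drawer is now flush with the box, and the fingertips hang just above and beyond the lid's free edge. I lower onto the outer face.

Call:
{"op": "move_arm", "data": {"targets": "-1 1 0 0 0 0 0; -1 0 0 2 0 0 0; -1 0 0 2 0 0 0; -1 0 0 1 0 0 0; -1 0 0 0 0 0 0"}}

```text
clock: 7.73
eef_pos: [640.5, -69.8, 212.5]
tool_rot: [-3.14, 0.011, -0.081]
force: [-0.1, 0.5, -0.1]
width: 0.0
gripper_force: 0.0
```

Call:
{"op": "move_arm", "data": {"targets": "-1 0 0 0.4 0 0 0; -1 0 0 0.4 0 0 0; -1 0 0 0 0 0 0"}}

```text
clock: 7.98
eef_pos: [643.0, -70.3, 206.9]
tool_rot: [-3.14, 0.005, -0.081]
force: [-0.1, -0.2, 0.3]
width: 0.2
gripper_force: 0.0
```

Call:
{"op": "move_arm", "data": {"targets": "-1 -0.38 0 0.33 0 0 0; -1 -0.38 0 0.33 0 0 0; -1 -0.38 0 0.33 0 0 0; -1 -0.38 0 0.33 0 0 0; -1 -0.38 0 0.33 0 0 0"}}

```text
clock: 8.4
eef_pos: [623.8, -68.7, 190.4]
tool_rot: [-3.14, 0.005, -0.081]
force: [0.2, -0.1, 2.5]
width: 0.1
gripper_force: 0.9
```

Call:
{"op": "move_arm", "data": {"targets": "-1 -0.35 0 0.36 0 0 0; -1 -0.35 0 0.36 0 0 0; -1 -0.35 0 0.36 0 0 0"}}

```text
clock: 8.65
eef_pos: [613.0, -67.8, 179.2]
tool_rot: [-3.14, 0.006, -0.081]
force: [-0.6, 0.3, 2.1]
width: 0.1
gripper_force: 0.9
```

Call:
{"op": "move_arm", "data": {"targets": "-1 -0.28 0 0.41 0 0 0; -1 -0.28 0 0.41 0 0 0; -1 -0.28 0 0.41 0 0 0; -1 -0.28 0 0.41 0 0 0; -1 -0.28 0 0.41 0 0 0"}}

```text
clock: 9.07
eef_pos: [599.1, -66.7, 158.6]
tool_rot: [-3.14, 0.006, -0.081]
force: [-0.3, 0.4, 2.1]
width: 0.3
gripper_force: 0.8
```

Call:
{"op": "move_arm", "data": {"targets": "-1 -0.2 0 0.46 0 0 0; -1 -0.2 0 0.46 0 0 0; -1 -0.2 0 0.46 0 0 0; -1 -0.2 0 0.46 0 0 0; -1 -0.2 0 0.46 0 0 0"}}

```text
clock: 9.48
eef_pos: [589.1, -65.9, 135.6]
tool_rot: [-3.14, 0.006, -0.081]
force: [-0.0, -0.6, 1.8]
width: -0.3
gripper_force: 0.8
```

Call:
{"op": "move_arm", "data": {"targets": "-1 -0.12 0 0.45 0 0 0; -1 -0.12 0 0.45 0 0 0; -1 -0.12 0 0.4 0 0 0; -1 -0.1 0 0.3 0 0 0; -1 0 0 0 0 0 0"}}

```text
clock: 9.9
eef_pos: [584.4, -65.5, 119.5]
tool_rot: [-3.141, 0.006, -0.081]
force: [0.4, -0.0, -0.3]
width: 0.0
gripper_force: 0.0
```

Call:
{"op": "move_arm", "data": {"targets": "-1 -0.05 0 0.3 0 0 0; -1 -0.05 0 0.3 0 0 0; -1 -0.05 0 0.3 0 0 0; -1 0 0 0.3 0 0 0; -1 0 0 0.3 0 0 0"}}

```text
clock: 10.32
eef_pos: [582.8, -65.3, 104.9]
tool_rot: [-3.14, 0.006, -0.081]
force: [-1.0, 1.3, 1.6]
width: 0.0
gripper_force: 0.7
```

Call:
{"op": "move_arm", "data": {"targets": "-1 0 0 0.2 0 0 0; -1 0 0 0.2 0 0 0; -1 0 0 0.2 0 0 0; -1 0 0 0.1 0 0 0; -1 0 0 0 0 0 0"}}

```text
clock: 10.73
eef_pos: [583.1, -65.3, 98.0]
tool_rot: [-3.141, 0.005, -0.081]
force: [-0.4, 1.2, 0.1]
width: 0.1
gripper_force: 0.0
```

Call:
{"op": "move_arm", "data": {"targets": "-1 0 0 0.15 0 0 0; -1 0 0 0.15 0 0 0; -1 0 0 0.15 0 0 0; -1 0 0 0.15 0 0 0; -1 0 0 0 0 0 0"}}

```text
clock: 11.15
eef_pos: [583.1, -65.3, 93.1]
tool_rot: [-3.14, 0.005, -0.082]
force: [-2.9, 0.7, 9.3]
width: 0.1
gripper_force: 4.2
```

Call:
{"op": "move_arm", "data": {"targets": "-1 0 0 0.15 0 0 0; -1 0 0 0.1 0 0 0; -1 0 0 0 0 0 0; -1 0 0 0 0 0 0"}}

```text
clock: 11.48
eef_pos: [583.2, -65.3, 92.8]
tool_rot: [-3.139, 0.004, -0.082]
force: [-7.0, 0.9, 25.5]
width: -0.0
gripper_force: 12.8
```

Call:
{"op": "move_arm", "data": {"targets": "-1 0 0 -0.6 0 0 0; -1 0 0 -1.5 0 0 0; -1 0 0 -3 0 0 0; -1 0 0 -3 0 0 0; -1 0 0 -3 0 0 0"}}

```text
clock: 11.9
eef_pos: [583.5, -65.5, 201.6]
tool_rot: [-3.141, 0.006, -0.082]
force: [1.2, 0.8, -0.7]
width: -0.0
gripper_force: 0.0
```

Call:
{"op": "move_arm", "data": {"targets": "-1 -3 0 -2 0 0 0; -1 -3 0 0 0 0 0; -1 -3 0 0 0 0 0; -1 -3 0 0 0 0 0; -1 -2 0 0 0 0 0"}}

```text
clock: 12.32
eef_pos: [441.2, -53.9, 221.5]
tool_rot: [-3.14, 0.007, -0.082]
force: [-0.8, 0.1, 0.0]
width: -0.1
gripper_force: 0.0
```

```bash
python3 - <<'E'
from h import *
d=cams.get_image('top');s=cams.get_image('scene')
a=cv2.resize(d['color'][130:290,190:440],None,fx=1.6,fy=1.6);b=cv2.resize(s['color'][110:238,150:330],None,fx=2,fy=2)
cv2.imwrite('pics/c4.png',cv2.convertScaleAbs(np.hstack([a[:256],b[:256]])[...,::-1],alpha=1.5))
st=read_state();print(st['eef_pos'],st['force'])
E
```

```text
[440.51023948 -53.7402637  221.48991172] [0.42269674 0.11159743 0.61029152]
```

View pics/c4.png

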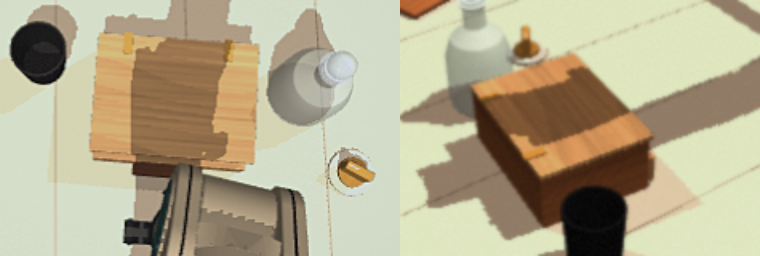

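The lid lies flat and shut, the drawer is home, and the decanter, tumbler and knob have not moved. The robot is touching nothing.

```bash
python3 -c "
from cell import order
print(order.finish_job())"
```

```text
the job is handed in; nothing more can be done
None
```

I pushed the drawer fully home, then lowered the lid gently until it was fully shut, touching nothing else, and handed the job in at about 12 s of the 54 s allowed; one picture I viewed was 946 pixels wide, over the 800 limit.

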